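# Stow the hanging centrifuge bucket and snap its carrier shut

## Task

Lift the swing-out centrifuge bucket by its handle off the two forks it hangs in, keeping it upright so that it neither swings nor snags, and stand it inside the round ring on the floor of the open carrier. Then let go, swing the carrier's cover over it and press its front edge down until the catch snaps and holds it fully shut. Leave the blue bottle and the beaker where they are.

Things in the scene. Friction and masses are not known exactly. Their poses are not given: they have to be found in the camera images.
- bucket: Round metal bucket, grey cap, 60 mm diameter, 60 mm high (96 with handle), 0.28 to 0.46 kg. Origin: centre of underside, z up. Steel pins (10 mm diameter, 16 mm end collars, 98 mm over both) stick out along +y and -y, 52 mm above origin; it hangs and swings on them. Handle: flat-sided bar 14 (x) x 56 (y) x 16 mm, centre 88 mm above origin, on posts at y = +-20 mm; 20 mm gap between cap and bar.
- stand: Fixed low stand, dark base 100 x 130 x 8 mm, two aluminium forked uprights at y = +-38 mm (8 mm thick). Origin: centre of underside on the bench. Slots open upward, 14 mm wide, floor 69 mm and prong tops 89 mm above origin. The bucket's pins rest in them, bucket's y along the stand's y, its underside about 22 mm above the origin; lifting straight up by over 20 mm frees the pins.
- carrier: Fixed white tray 130 (x) x 140 (y) mm, walls 45 mm high and 4 mm thick. Origin: centre of its underside on the bench; its front (-x) has the black sprung catch, its hinge is along the rear (+x) edge. A microscope stands close on the right of the work (y below -0.1 from x = 0.6 on; its eyepieces overhang toward the robot): swing in over the bench near the robot first.
- carrier_seat (a point): Centre of the tray floor, on its surface (4 mm above the bench), in the middle of a low round ring (inner diameter 72 mm, rising 6 mm above the floor) within which the bucket is to stand with its underside on the floor; it fits at any yaw. Axes as the carrier's.
- cover_hinge (a point): On the hinge axis of the cover, in the middle of the carrier's rear edge, 65 mm behind its centre and 48 mm above its underside; axes as the carrier's, y along the hinge. An instrument stands about 0.1 m behind the open cover when the carrier is on the left: keep the gripper close to the cover and above 0.15 m there.
- cover (a joint): Grey hood's angle: 0 shut (hard stop), growing as it opens up and back; 1.57 upright, stop 1.75. Shut, its flat top is 67 mm above the hinge axis, reaches 131 mm forward, 142 mm wide. Weak spring (0.7 N at front edge) lifts it to about 0.8 rad if let go lower; above, friction holds it. From about 0.09 rad a bead meets the catch: about 9 N down on its ribs takes it past, then it is held at 0.
- cover_press (a point): Point on the outer top face of the cover where it is pressed, on ribs near the front edge: 107 mm from the hinge axis along the cover, 67 mm out from it; moves with the cover. Shut, it lies 115 mm above the bench. Axes are the cover's: x to its rear, z out of its top face.
- blue_bottle: Bystander: small dark blue bottle, 54 mm diameter, 95 mm high; origin centre of underside.
- beaker: Bystander: clear beaker, 70 mm diameter, 92 mm high; origin centre of underside.
Not all that is in view belongs to the job. Leave any yellow look-alike of the bucket alone.

How it is judged:
By the outcome, as a careful person would: the job done as asked, in the order asked, and still so for the second after the job is handed in, with the robot touching nothing.
It also fails if it takes over 67 s, if anything falls off the work surface, if the arm or the gripper's body presses on something with over 40 N, if the wrist force passes 120 N, or if a joint passes its speed limit or range.

## Robot

A 6-joint arm with a two-finger parallel gripper is mounted at the origin on a cart in front of the work surface, level with it; the furniture and walls round the work are solid. World frame = base frame: x ahead of the robot, y to its left, z up, the work surface at z = 0. Lengths are in m, angles in rad, forces in N, time in s.
With the tool pointing down it reaches from about 0.3 to 0.85 m from the base axis. Payload 5.4 kg.
Tool frame: the origin (TCP) lies at the very end of the fingers, on their centre line; the grasp point (between the pads) lies 19 mm behind it (manip.pinch_z is the distance from the TCP to the grasp point, in m); z points along the fingers, y is the line along which they close (so a half turn about z gives the same grasp; the last joint's range is limited). The gripper opens to 85 mm and grips with 20 to 120 N. Pads are 22 mm wide; open, the fingers measure 114 mm over their backs; the gripper's body (76 mm by 85 mm) begins 54 mm behind the grasp point. The pads swing forward as they close: fully open they stand 13 mm farther back than shut.
Start: joints at [0.94, 0.158, 1.597, -0, 1.386, -0.21], TCP at [0.235, 0.525, 0.231] pointing down, gripper open.
Joint ranges: [-2.91, 2.91], [-0.94, 2.29], [0.18, 2.7], [-1.29, 4.43], [0.17, 2.64], [-3, 3]. Speed limits (rad/s): [2.57, 2.57, 3.14, 3.14, 3.14, 3.14].

## Interface

Orientations are given as a unit quaternion [x, y, z, w].
In Python, from plant import manip gives the robot as it stands.
- The arm moves only by the tool move_arm, never from a script. Its argument "moves" is one flat list of numbers, 7 for each row, row after row: the turn, a rotation vector about the tool's x, y, z in degrees, then the shift along the tool's x, y, z in m, then the finger opening in m, from 0 to 0.0854. A call has 1 to 10 rows; each row shifts and turns the commanded pose from where the row before left it, along the tool's axes as they then stand; what a row does not reach is not made up. A row lasts 1/12 s, in which the tool goes at most 41.7 mm and 7.16 degrees, less where a joint would pass 70% of its speed; a pose out of reach is approached as far as the arm can. A call is refused whole if a number of a shift passes 0.0417 or a number of a turn 7.16, either way. A call with a gripper value outside its range is refused whole. The fingers move at their own pace and stop on an object; the grip force is fixed at half the most. Time passes only in rows, so rows that do not move let the fingers close. It gives the time, the measured TCP pose, the force, the opening and the grip force at its end, in the units of the state.
- manip.sense(): the state, without advancing time (a new reading comes with each control period).
- manip.read_camera(name): name is "side" or "top"; returns the picture (384x512x3 uint8, blue, green, red); there is no depth.
- manip.camera_params(name): a dict with "K" (3x3 intrinsics, pixels), "dist" ([k1, k2, p1, p2, k3] as OpenCV has them; the pictures are not rectified), "eye" and "rotation" of the camera in the world. Camera axes: x right, y up, looking along -z (the intrinsics and any distortion apply to the point x, -y, -z); pixel columns grow to the right and rows downward; lengths in m; the calibration is good to about 2 mm. A picture is of the moment at which its call begins. camera_params takes no time and is no camera call.
- manip.sign_off(): hands the job in; it is judged then, once.
Trained networks look in the newest picture that a camera, given by its name, has taken for a name from the list of things; names that differ only in an ending like _2 or _b are one class to them, and where a whole thing is asked for, a point or a joint stands for the part that bears it (a point fixed in the world has none). Each returns a list of dicts, best first, with "conf" (0 to 1); they miss things now and then, are a little off and sometimes report something else, mostly with a low value. They report only what shows in the picture. A call takes as long as a camera call. They do not tell look-alikes from the thing itself.
- manip.spot_in(camera, name): "location" ([x, y, z] in m, in world coordinates, good to about 4 mm: the middle of the surface that is visible of it).
- manip.outline_of(camera, name): "mask" (384x512 bool, what is visible of it).
- manip.pinpoint(camera, name): "location" ([x, y, z] in m, in world coordinates, good to about 4 mm: a listed point, or the origin of a listed thing).
The state is a dict: "time": time; "q": joint angles; "joint_velocities": joint speeds; "effort": joint torques, N m; "ee_pos": TCP position; "ee_rot": TCP orientation; "ft_force": force on the tool from outside, world axes, zero at the start; "torque": the same for the moment, N m; "finger_gap": finger opening in m; "finger_force": force on a finger pad.
Only numpy, scipy, OpenCV 4.12 (cv2) and the standard library are available. Lean on these libraries where they do the work, as an engineer would, in place of code of your own. Each camera call takes 0.05 s, during which the arm holds its last target. There are 200 camera calls.

## Working session

There is one attempt and no reset: what is moved stays moved. The work goes in short steps, Python scripts to look and compute and a tool call to move; the robot and the scene stay as the last step left them, time stands still between calls to the robot, and variables do not carry over. Pictures are saved under pics/ and viewed, at most 11 in all, crops included, and the job is handed in when it is done.

Besides the shell and the picture viewer there is one more tool, called after "Emit:" by a JSON object that holds its "api" and its "payload", one argument or row to a line. move_arm: Moves the arm, as the interface text tells. Its arguments: {"type":"object","properties":{"moves":{"type":"array","items":{"type":"number"}}},"required":["moves"]}

```bash
ls; mkdir -p pics
cat > h.py <<'E'
import numpy as np, cv2
from scipy.spatial.transform import Rotation as R
from plant import manip
def cam(n):
    p=manip.camera_params(n); return p
def proj(n,P):
    p=cam(n); Rm=np.array(p["rotation"]); 
    Rm = R.from_quat(Rm).as_matrix() if Rm.shape==(4,) else Rm
    c=(np.atleast_2d(P)-np.array(p["eye"]))@Rm
    c=c*[1,-1,-1]
    return cv2.projectPoints(c.reshape(-1,1,3),np.zeros(3),np.zeros(3),np.array(p["K"]),np.array(p["dist"]))[0].reshape(-1,2)
E
python3 - <<'E'
from h import *
np.set_printoptions(precision=4,suppress=True)
s=manip.sense(); print(s['time'],s['ee_pos'],s['ee_rot'],s['q'],s['finger_gap'],s['ft_force'])
ims=[manip.read_camera(c) for c in("side","top")]
for c in("side","top"):
    p=cam(c);print(c,np.array(p['eye']),np.array(p['rotation']).tolist())
    for n in("bucket","stand","carrier","carrier_seat","cover_hinge","cover_press","blue_bottle","beaker"):
        print(c,n,[(np.array(d['location']).round(4).tolist(),round(d['conf'],2)) for d in manip.pinpoint(c,n)][:3])
cv2.imwrite("pics/a.png",cv2.resize(ims[0],(800,600)));cv2.imwrite("pics/b.png",cv2.resize(ims[1],(800,600)))
E
```

```text
pics
0.0 [0.2345 0.5243 0.2303] [ 0.2088  0.978  -0.0009 -0.0004] [ 0.9399  0.159   1.5982 -0.      1.3862 -0.2101] 0.08543308691164103 [0.6785 0.0448 0.3233]
side [0.2982 1.0112 0.58  ] [-0.055045520960309284, 0.4634259438155022, 0.8804689462016216, -0.08355130157888109]
side bucket [([0.4216, 0.3067, 0.022], 0.8), ([0.4274, 0.5046, -0.0005], 0.58), ([0.5212, 0.0534, -0.0014], 0.25)]
side stand [([0.426, 0.3075, 0.0014], 0.88)]
side carrier [([0.5229, 0.0536, 0.0011], 0.82)]
side carrier_seat [([0.5247, 0.0544, 0.0072], 0.56)]
side cover_hinge [([0.5877, 0.0778, 0.0461], 0.74)]
side cover_press [([0.6506, 0.1007, 0.1524], 0.88)]
side blue_bottle [([0.3357, 0.2056, -0.0028], 0.8)]
side beaker [([0.5427, 0.5376, -0.0013], 0.55)]
top [0.4142 0.3191 0.9291] [-0.006344265763611926, 0.025780673096176907, 0.7087929088708755, -0.7049168174479818]
top bucket [([0.4209, 0.3054, 0.0201], 0.9), ([0.4263, 0.4992, -0.0014], 0.7)]
top stand [([0.4237, 0.3103, -0.0015], 0.7)]
top carrier [([0.528, 0.0528, -0.0007], 0.58)]
top carrier_seat [([0.5209, 0.0568, 0.0039], 0.8), ([0.3285, 0.2016, 0.0006], 0.41)]
top cover_hinge [([0.584, 0.0763, 0.0524], 0.87), ([0.5265, 0.0529, -0.0018], 0.25)]
top cover_press [([0.6506, 0.1013, 0.1529], 0.7)]
top blue_bottle [([0.3304, 0.1993, -0.0003], 0.84)]
top beaker [([0.5463, 0.5384, -0.0029], 0.65), ([0.527, 0.0535, 0.0002], 0.29), ([0.4229, 0.3092, -0.0007], 0.26)]
```

View pics/a.png

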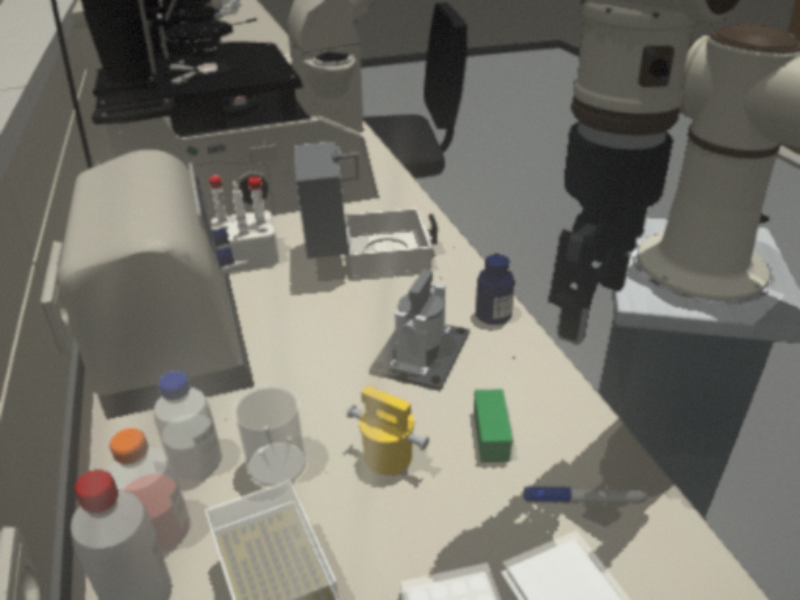

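View pics/b.png

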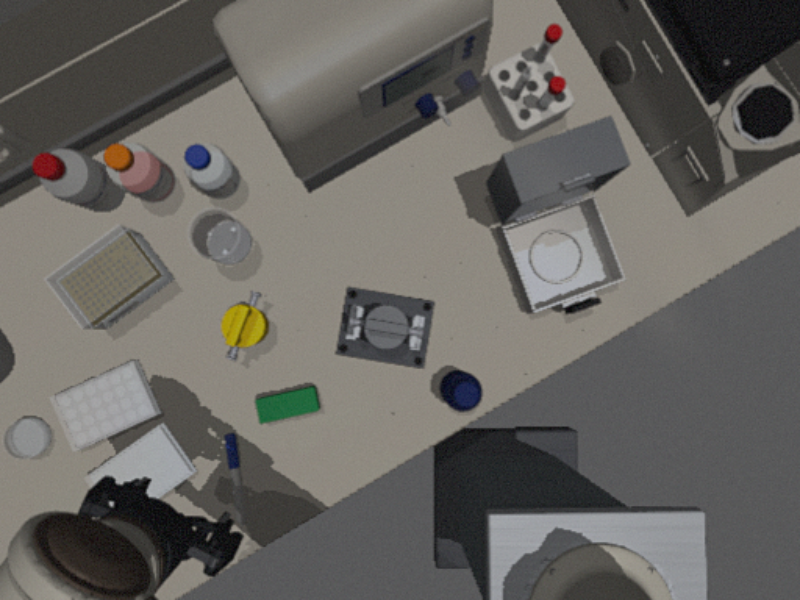

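The side view shows the grey bucket in its stand (side picture ~(420,320)), with the yellow look-alike at (388,430). In the top view, the stand corners are ~(348,288), (433,300), (425,367), (338,354) and the carrier's ring is at (555,257). The cover stands open behind the ring. Next I'll check the poses against these pixels.

```bash
cat >> h.py <<'E'
def unproj(n,uv,z):
    p=cam(n); Rm=np.array(p["rotation"]); Rm=R.from_quat(Rm).as_matrix() if Rm.shape==(4,) else Rm
    xy=cv2.undistortPoints(np.array(uv,float).reshape(-1,1,2),np.array(p["K"]),np.array(p["dist"])).reshape(-1,2)
    d=np.c_[xy[:,0],-xy[:,1],-np.ones(len(xy))]@Rm.T; e=np.array(p["eye"])
    return e+d*((z-e[2])/d[:,2])[:,None]
E
python3 - <<'E'
from h import *
np.set_printoptions(precision=4,suppress=True)
c=unproj("top",np.array([[348,288],[433,300],[425,367],[338,354]])*.64,.008)
print(c,c.mean(0),[np.linalg.norm(c[i]-c[i-1]) for i in range(4)])
v=(c[0]-c[1])+(c[3]-c[2]);print("stand yaw",np.degrees(np.arctan2(v[1],v[0]))-90)
r=unproj("top",np.array([[555,257]])*.64,.01);print("ring",r)
f=unproj("top",np.array([[532,310],[622,278]])*.64,.045);print("front",f,np.degrees(np.arctan2(*(f[0]-f[1])[1::-1]))-90,np.linalg.norm(f[0]-f[1]))
im=manip.read_camera("top")
for n in("bucket","stand"):
    for d in manip.outline_of("top",n)[:2]:
        m=d['mask'].astype(np.uint8); k=cv2.minAreaRect(cv2.findNonZero(m))
        b=unproj("top",cv2.boxPoints(k),.008);e=[b[1]-b[0],b[2]-b[1]]
        print(n,d['conf'],b.mean(0),[(np.linalg.norm(x),np.degrees(np.arctan2(x[1],x[0]))) for x in e])
# annotated crop
yaw=np.radians(-8);o=np.array([.4225,.3072,.0]);Rz=R.from_euler('z',yaw).as_matrix()
P=[o+Rz@np.array([x,y,.118]) for x,y in((-.007,-.028),(.007,-.028),(.007,.028),(-.007,.028))]
uv=proj("top",P)
x0,y0=195,170;s=6;cr=cv2.resize(im[y0:y0+90,x0:x0+110],None,fx=s,fy=s,interpolation=cv2.INTER_CUBIC)
for u in uv: cv2.circle(cr,tuple(int(t) for t in (u-[x0,y0]+.5)*s),3,(0,0,255),-1)
cv2.imwrite("pics/c.png",cr)
E
```

```text
[[0.4791 0.3601 0.008 ]
 [0.461  0.2363 0.008 ]
 [0.3637 0.2488 0.008 ]
 [0.3834 0.3748 0.008 ]] [0.4218 0.305  0.008 ] [np.float64(0.09680986333583588), np.float64(0.12509912297869683), np.float64(0.0981292186550113), np.float64(0.12752528866962823)]
stand yaw -8.600297608874342
ring [[0.5233 0.0565 0.01  ]]
front [[ 0.4444  0.1004  0.045 ]
 [ 0.489  -0.0282  0.045 ]] 19.13040352168946 0.1360300837604474
bucket 0.86 [0.4216 0.3074 0.008 ] [(np.float64(0.06262370122477061), np.float64(-45.20496547033372)), (np.float64(0.0852434377566825), np.float64(-135.33096462517383))]
bucket 0.63 [0.4268 0.5119 0.008 ] [(np.float64(0.08553226084436491), np.float64(-55.475519507737474)), (np.float64(0.06322383086806525), np.float64(-145.77292238869387))]
stand 0.58 [0.4211 0.3078 0.008 ] [(np.float64(0.10113155800035248), np.float64(-9.97978257924139)), (np.float64(0.13011145950290381), np.float64(-100.1362037933637))]
```

View pics/c.png

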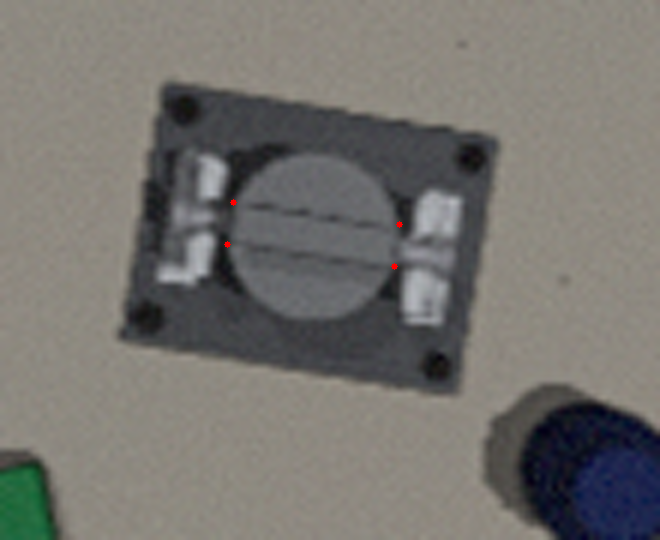

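Emit:
{"api": "move_arm", "payload": {
  "moves": [0,0,0,0,0,0,0.045]
}}

```text
time: 1.13
ee_pos: [0.2349, 0.5248, 0.2313]
ee_rot: [0.209, 0.978, 0.0, -0.0]
ft_force: [0.1, -0.5, -0.6]
finger_gap: 0.0754
finger_force: 0.0
```

The overlaid handle at yaw -8° matches the dark handle edges in the crop, at rows 203–267 and columns 228–400. That puts the bucket at about (0.4225, 0.307), yaw -8.3°. The carrier is at (0.524, 0.055), yaw 19.3°. I'll move above the bucket.

Emit:
{"api": "move_arm", "payload": {
  "moves": [0,0,0,-0.026,-0.0122,0,0.045,0,0,0,-0.026,-0.0122,0,0.045,0,0,0,-0.026,-0.0122,0,0.045,0,0,0,-0.026,-0.0122,0,0.045,0,0,0,-0.026,-0.0122,0,0.045,0,0,0,-0.026,-0.0122,0,0.045,0,0,0,-0.026,-0.0122,0,0.045,0,0,0,-0.026,-0.0122,0,0.045,0,0,0,-0.026,-0.0122,0,0.045,0,0,0,-0.026,-0.0122,0,0.045]
}}

```text
time: 1.97
ee_pos: [0.4232, 0.3061, 0.2315]
ee_rot: [0.209, 0.978, 0.0, 0.0]
ft_force: [1.3, 0.3, 0.2]
finger_gap: 0.0451
finger_force: 0.0
```

Emit:
{"api": "move_arm", "payload": {
  "moves": [0,0,7,0,0,0,0.045,0,0,7,0,0,0,0.045,0,0,7,0,0,0,0.045,0,0,7,0,0,0,0.045,0,0,7,0,0,0,0.045,0,0,7,0,0,0,0.045,0,0,7,0,0,0,0.045,0,0,7,0,0,0,0.045,0,0,7,0,0,0,0.045,0,0,7,0,0,0,0.045]
}}

```text
time: 2.8
ee_pos: [0.4224, 0.3073, 0.2314]
ee_rot: [0.734, 0.679, 0.0, 0.0]
ft_force: [0.2, -0.0, -0.1]
finger_gap: 0.0453
finger_force: 0.0
```

Emit:
{"api": "move_arm", "payload": {
  "moves": [0,0,3.9,0,0,0.02,0.045,0,0,0,0,0,0.02,0.045,0,0,0,0,0,0.02,0.045,0,0,0,0,0,0.015,0.045,0,0,0,0,0,0.015,0.045,0,0,0,0,0,0.01,0.045,0,0,0,0,0,0.01,0.045,0,0,0,0,0,0.01,0.045,0,0,0,0,0,0.01,0.045,0,0,0,0,0,0.008,0.045]
}}

```text
time: 3.63
ee_pos: [0.4224, 0.3073, 0.0925]
ee_rot: [0.755, 0.656, 0.0, 0.0]
ft_force: [-0.4, -0.2, 0.0]
finger_gap: 0.0451
finger_force: 0.0
```

Run:
```python
from h import *
s=manip.sense();print(s['ee_pos'],s['ee_rot'],s['ft_force'],s['finger_gap'])
a=manip.read_camera("side")[150:270,220:330];
cv2.imwrite("pics/d.png",cv2.resize(a,None,fx=5,fy=5,interpolation=cv2.INTER_CUBIC))
```

```text
[0.42241102 0.3072527  0.09252816] [7.54780217e-01 6.55977761e-01 2.24425953e-05 6.78332471e-06] [-0.40185621 -0.21580406  0.01015643] 0.0451104227401923
```

View pics/d.png

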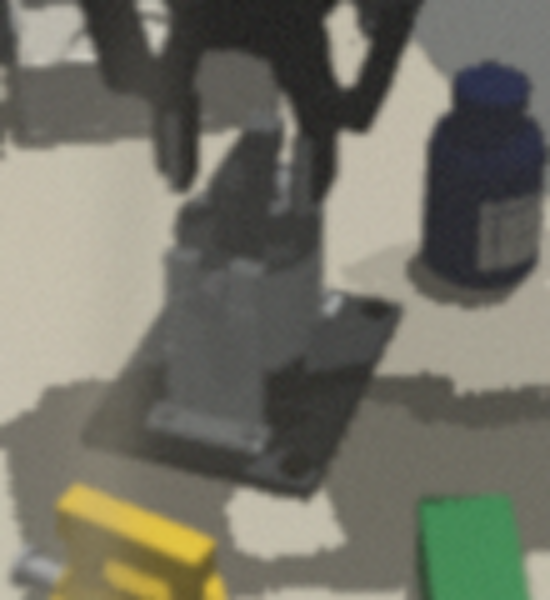

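The side crop shows the handle bar (~(245,150)) between the two fingers (tips at (180,190) and (315,190)). I'll close on it.

Emit:
{"api": "move_arm", "payload": {
  "moves": [0,0,0,0,0,0,0,0,0,0,0,0,0,0,0,0,0,0,0,0,0,0,0,0,0,0,0,0,0,0,0,0,0,0,0,0,0,0,0,0,0,0,0,0,0,0,0,0,0]
}}

```text
time: 4.27
ee_pos: [0.423, 0.3075, 0.094]
ee_rot: [0.755, 0.656, 0.001, 0.0]
ft_force: [-0.7, -0.1, 3.2]
finger_gap: 0.0126
finger_force: 60.5
```

Emit:
{"api": "move_arm", "payload": {
  "moves": [0,0,0,0,0,-0.003,0,0,0,0,0,0,-0.005,0,0,0,0,0,0,-0.007,0,0,0,0,0,0,-0.009,0,0,0,0,0,0,-0.011,0,0,0,0,0,0,-0.013,0,0,0,0,0,0,-0.015,0,0,0,0,0,0,-0.015,0,0,0,0,0,0,-0.015,0,0,0,0,0,0,-0.012,0]
}}

```text
time: 5.1
ee_pos: [0.4228, 0.3075, 0.2006]
ee_rot: [0.755, 0.656, 0.001, 0.0]
ft_force: [0.1, -0.1, -3.4]
finger_gap: 0.0128
finger_force: 59.6
```

Run:
```python
from h import *
s=manip.sense();print(s['ee_pos'],s['ee_rot'],s['ft_force'],s['finger_gap'],s['finger_force'])
a=manip.read_camera("side")[100:250,210:340];
cv2.imwrite("pics/e.png",cv2.resize(a,None,fx=4,fy=4,interpolation=cv2.INTER_CUBIC))
```

```text
[0.4228393  0.30748149 0.20063192] [7.54771316e-01 6.55987082e-01 1.04778529e-03 3.33018867e-04] [ 0.14944307 -0.05160967 -3.38378792] 0.01278974381261831 59.57711398601532
```

View pics/e.png

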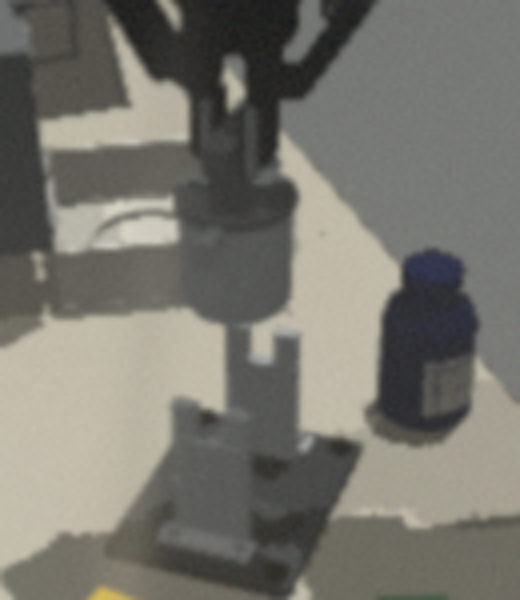

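The side crop shows the bucket upright and clear of both forks, about 20 px above the prong tops at (262,345). I'll carry it to the carrier.

Emit:
{"api": "move_arm", "payload": {
  "moves": [0,0,0,-0.008,0.0045,0,0,0,0,0,-0.0155,0.009,0,0,0,0,0,-0.0155,0.009,0,0,0,0,0,-0.0155,0.009,0,0,0,0,0,-0.0155,0.009,0,0,0,0,0,-0.0155,0.009,0,0,0,0,0,-0.0155,0.009,0,0,0,0,0,-0.0155,0.009,0,0,0,0,0,-0.0155,0.009,0,0,0,0,0,-0.0155,0.009,0,0]
}}

```text
time: 5.98
ee_pos: [0.486, 0.1477, 0.197]
ee_rot: [0.755, 0.656, -0.001, -0.001]
ft_force: [0.6, 1.0, -3.6]
finger_gap: 0.0129
finger_force: 59.5
```

Emit:
{"api": "move_arm", "payload": {
  "moves": [0,0,0,-0.0155,0.009,0,0,0,0,0,-0.0155,0.009,0,0,0,0,0,-0.0155,0.009,0,0,0,0,0,-0.0155,0.009,0,0,0,0,0,-0.0155,0.009,0,0,0,0,0,-0.0105,0.006,0,0,0,0,-6,0,0,0,0,0,0,-7,0,0,0,0,0,0,-7,0,0,0,0,0,0,-7,0,0,0,0]
}}

```text
time: 6.82
ee_pos: [0.5241, 0.0546, 0.1973]
ee_rot: [0.578, 0.816, -0.0, -0.001]
ft_force: [-0.7, 0.5, -4.0]
finger_gap: 0.0132
finger_force: 59.6
```

Run:
```python
from h import *
np.set_printoptions(precision=4,suppress=True)
s=manip.sense();print(s['time'],s['ee_pos'],s['ee_rot'],s['ft_force'],s['finger_gap'],s['finger_force'])
manip.read_camera("side"); manip.read_camera("top")
for c in("side","top"):
  for n in("bucket","carrier","carrier_seat","cover_hinge"): print(c,n,[(np.array(d['location']).round(4).tolist(),round(d['conf'],2)) for d in manip.pinpoint(c,n)][:2])
a=manip.read_camera("side")[60:190,170:300];
cv2.imwrite("pics/f.png",cv2.resize(a,None,fx=4,fy=4,interpolation=cv2.INTER_CUBIC))
```

```text
6.8167 [0.5241 0.0546 0.1973] [ 0.5785  0.8157 -0.0004 -0.0008] [-0.674   0.5298 -3.9671] 0.013212170990644933 59.5975524187088
side bucket [([0.5184, 0.0542, 0.123], 0.97), ([0.428, 0.5044, -0.0006], 0.92)]
side carrier [([0.5231, 0.0544, 0.0047], 0.9)]
side carrier_seat [([0.5236, 0.0549, 0.004], 0.59), ([0.5436, 0.5368, 0.0003], 0.38)]
side cover_hinge [([0.5857, 0.0799, 0.0459], 0.79), ([0.5254, 0.0568, 0.006], 0.65)]
top bucket [([0.4265, 0.5004, -0.0007], 0.94), ([0.522, 0.0525, 0.1238], 0.76)]
top carrier [([0.5281, 0.0574, -0.0034], 0.84), ([0.6498, 0.0974, 0.1518], 0.35)]
top carrier_seat [([0.5241, 0.0544, 0.0047], 0.66), ([0.3287, 0.2046, -0.0018], 0.35)]
top cover_hinge [([0.4259, 0.3115, 0.0008], 0.3)]
```

View pics/f.png

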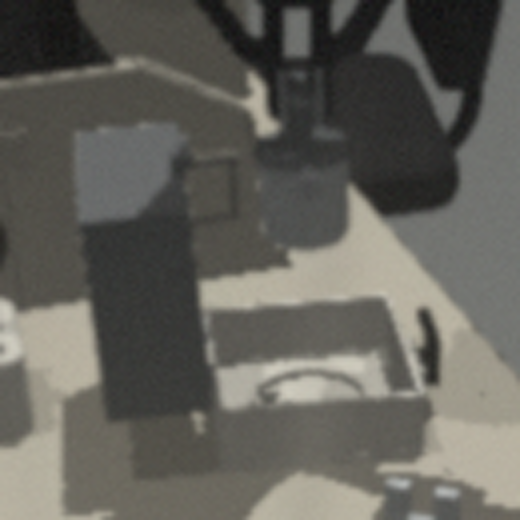

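The side crop shows the bucket hanging upright over the carrier (base ~(305,240)), with the ring below at (310,385) and the open cover at (140,300). Everything is aligned, so I'll lower it.

Emit:
{"api": "move_arm", "payload": {
  "moves": [0,0,0,0,0.001,0.012,0,0,0,0,0,0,0.014,0,0,0,0,0,0,0.014,0,0,0,0,0,0,0.014,0,0,0,0,0,0,0.014,0,0,0,0,0,0,0.014,0,0,0,0,0,0,0.012,0,0,0,0,0,0,0.01,0,0,0,0,0,0,0.007,0,0,0,0,0,0,0.003,0]
}}

```text
time: 8.2
ee_pos: [0.5249, 0.0554, 0.0829]
ee_rot: [0.581, 0.814, -0.0, -0.001]
ft_force: [0.0, -0.6, -3.7]
finger_gap: 0.0124
finger_force: 59.5
```

Emit:
{"api": "move_arm", "payload": {
  "moves": [0,0,0,0,0,0.002,0,0,0,0,0,0,0.002,0,0,0,0,0,0,0.001,0]
}}

```text
time: 8.45
ee_pos: [0.5262, 0.0553, 0.0797]
ee_rot: [0.581, 0.814, 0.0, 0.001]
ft_force: [0.6, -0.5, -4.0]
finger_gap: 0.0127
finger_force: 59.5
```

Emit:
{"api": "move_arm", "payload": {
  "moves": [0,0,0,0,0,0.001,0,0,0,0,0,0,0.001,0,0,0,0,0,0,0.001,0,0,0,0,0,0,0,0]
}}

```text
time: 8.78
ee_pos: [0.5259, 0.0553, 0.0765]
ee_rot: [0.581, 0.814, 0.0, 0.0]
ft_force: [-0.5, -0.9, -3.2]
finger_gap: 0.0128
finger_force: 59.5
```

Emit:
{"api": "move_arm", "payload": {
  "moves": [0,0,0,0,0,0.001,0,0,0,0,0,0,0.0007,0,0,0,0,0,0,0,0]
}}

```text
time: 9.03
ee_pos: [0.5264, 0.0552, 0.0765]
ee_rot: [0.581, 0.814, 0.0, 0.0]
ft_force: [-4.1, -0.3, 8.1]
finger_gap: 0.0129
finger_force: 61.3
```

Run:
```python
from h import *
np.set_printoptions(precision=4,suppress=True)
manip.read_camera("side")
for c in("side",):
  for n in("bucket","carrier_seat"): print(c,n,[(np.array(d['location']).round(4).tolist(),round(d['conf'],2)) for d in manip.pinpoint(c,n)][:2])
a=manip.read_camera("side")[80:190,190:300];
cv2.imwrite("pics/g.png",cv2.resize(a,None,fx=5,fy=5,interpolation=cv2.INTER_CUBIC))
```

```text
side bucket [([0.5234, 0.0511, 0.0021], 0.78), ([0.4279, 0.5028, -0.0021], 0.62)]
side carrier_seat [([0.5245, 0.0543, 0.0072], 0.6)]
```

View pics/g.png

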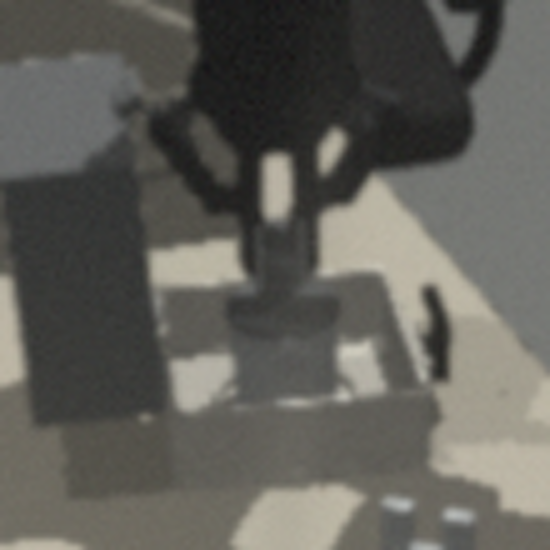

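The side crop shows the bucket inside the ring, with ring arcs on both sides at (228,390) and (350,385), resting on the floor. I'll release it and rise.

Emit:
{"api": "move_arm", "payload": {
  "moves": [0,0,0,0,0,-0.001,0.03,0,0,0,0,0,0,0.03,0,0,0,0,0,0,0.03,0,0,0,0,0,0,0.03,0,0,0,0,0,-0.002,0.03,0,0,0,0,0,-0.004,0.03,0,0,0,0,0,-0.008,0.03]
}}

```text
time: 9.82
ee_pos: [0.5249, 0.0554, 0.0892]
ee_rot: [0.581, 0.814, -0.0, -0.001]
ft_force: [-0.5, 0.0, 1.1]
finger_gap: 0.0301
finger_force: 0.0
```

Emit:
{"api": "move_arm", "payload": {
  "moves": [0,0,0,0,0,-0.012,0.03,0,0,0,0,0,-0.016,0.03,0,0,0,0,0,-0.02,0.03,0,0,0,0,0,-0.025,0.03,0,0,0,0,0,-0.025,0.03,0,0,0,0,0,-0.025,0.03,0,0,0,0,0,-0.025,0,0,0,0,0,0,-0.025,0,0,0,0,0,0,-0.015,0,0,0,0,0,0,0,0]
}}

```text
time: 10.65
ee_pos: [0.5279, 0.0552, 0.2835]
ee_rot: [0.581, 0.814, 0.002, 0.004]
ft_force: [1.0, -0.2, 0.8]
finger_gap: 0.0001
finger_force: 0.0
```

Run:
```python
from h import *
np.set_printoptions(precision=4,suppress=True)
s=manip.sense();print(s['time'],s['ee_pos'],s['ee_rot'],s['q'],s['ft_force'],s['finger_gap'])
for c in("side","top"):
  im=manip.read_camera(c)
  for n in("bucket","carrier_seat","cover_hinge","cover_press"): print(c,n,[(np.array(d['location']).round(4).tolist(),round(d['conf'],2)) for d in manip.pinpoint(c,n)][:2])
  if c=="side": a=im[60:190,170:300]
cv2.imwrite("pics/i.png",cv2.resize(a,None,fx=4,fy=4,interpolation=cv2.INTER_CUBIC))
```

```text
10.65 [0.5279 0.0552 0.2835] [0.5807 0.8141 0.0023 0.0042] [-0.1238  0.0039  1.6582 -0.      1.47   -0.4553] [ 0.9768 -0.2408  0.8272] 0.00014073648981300166
side bucket [([0.6535, 0.0976, 0.1513], 0.74), ([0.5268, 0.0498, 0.0023], 0.68)]
side carrier_seat [([0.5242, 0.0544, 0.007], 0.73)]
side cover_hinge [([0.5873, 0.076, 0.0484], 0.62)]
side cover_press [([0.652, 0.1015, 0.1529], 0.89)]
top bucket [([0.5264, 0.0527, 0.002], 0.84), ([0.4277, 0.4994, 0.0016], 0.57)]
top carrier_seat [([0.5205, 0.0524, 0.0038], 0.57)]
top cover_hinge [([0.5825, 0.0765, 0.0521], 0.69)]
top cover_press [([0.6505, 0.0989, 0.1536], 0.62)]
```

View pics/i.png

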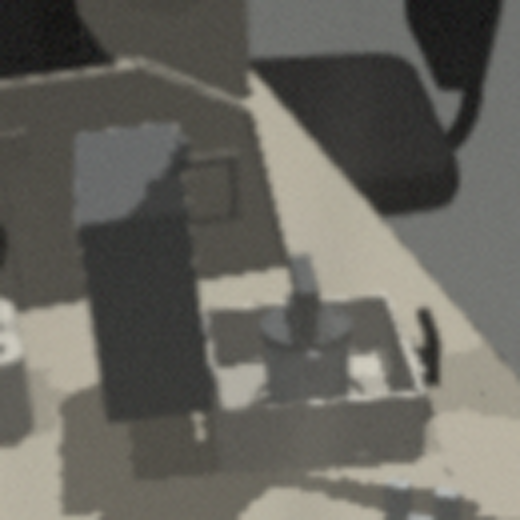

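The bucket stands upright inside the ring at ~(305,350) in the crop, and the cover is still upright. I'll go over the cover and down behind it with closed fingers.

Emit:
{"api": "move_arm", "payload": {
  "moves": [0,0,0,0,0.012,0,0,0,0,0,0,0.018,0,0,0,0,0,0,0.02,0,0,0,0,0,0,0.02,0,0,0,0,0,0,0.02,0,0,0,0,0,0,0.02,0,0,0,0,0,0,0.02,0,0,0,0,0,0,0.018,0,0,0,0,0,0,0.012,0,0,0,0,0,0,0,0,0]
}}

```text
time: 11.98
ee_pos: [0.6781, 0.108, 0.2763]
ee_rot: [0.581, 0.814, -0.0, -0.0]
ft_force: [-0.5, 0.8, -1.0]
finger_gap: -0.0001
finger_force: 0.0
```

```bash
cat > w.py <<'E'
from h import *
np.set_printoptions(precision=4,suppress=True)
s=manip.sense();M=R.from_quat(s['ee_rot']).as_matrix();a=np.radians(19.3)
d=s['ee_pos']-np.array([.524,.0547,0]);C=np.array([[np.cos(a),np.sin(a),0],[-np.sin(a),np.cos(a),0],[0,0,1]])
print(s['time'],"carrier frame",C@d,"tool axes in carrier frame (cols)\n",C@M,"\nF",C@s['ft_force'],s['q'])
E
python3 w.py
```

```text
11.9833 carrier frame [ 0.1631 -0.0007  0.2763] tool axes in carrier frame (cols)
 [[ 0.0049  1.     -0.0006]
 [ 1.     -0.0049  0.0005]
 [ 0.0005 -0.0006 -1.    ]] 
F [-0.1918  0.8637 -0.9762] [-0.0177  0.4262  1.1828  0.0003  1.5333 -0.3497]
```

Emit:
{"api": "move_arm", "payload": {
  "moves": [0,0,0,0,0,0.01,0,0,0,0,0,0,0.015,0,0,0,0,0,0,0.015,0,0,0,0,0,0,0.015,0,0,0,0,0,0,0.015,0,0,0,0,0,0,0.015,0,0,0,0,0,0,0.012,0,0,0,0,0,0,0.01,0,0,0,0,0,0,0.008,0,0,0,0,0,0,0.003,0]
}}

```text
time: 12.82
ee_pos: [0.6761, 0.1073, 0.1579]
ee_rot: [0.581, 0.814, -0.001, -0.001]
ft_force: [0.7, 0.7, 0.2]
finger_gap: 0.0001
finger_force: 0.0
```

```bash
python3 w.py
python3 - <<'E'
from h import *
a=manip.read_camera("side")[40:190,150:300]
cv2.imwrite("pics/j.png",cv2.resize(a,None,fx=3.5,fy=3.5,interpolation=cv2.INTER_CUBIC))
E
```

```text
12.8167 carrier frame [ 0.1609 -0.0006  0.1579] tool axes in carrier frame (cols)
 [[ 0.0055  1.     -0.0021]
 [ 1.     -0.0055  0.0007]
 [ 0.0007 -0.0021 -1.    ]] 
F [0.8894 0.4798 0.2174] [-0.0186  0.4951  1.3245 -0.      1.3242 -0.35  ]
```

View pics/j.png

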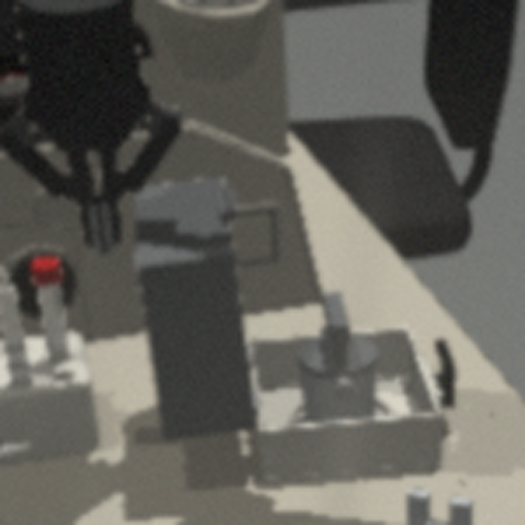

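The side crop shows the closed fingertips at ~(103,245), just behind the cover's outer face (edge ~(137,220)) and clear of the red tube. I'll push the cover forward along its arc.

Emit:
{"api": "move_arm", "payload": {
  "moves": [0,0,0,0,-0.007,0,0,0,0,0,0,-0.007,0,0,0,0,0,0,-0.005,-0.002,0,0,0,0,0,-0.005,-0.002,0,0,0,0,0,-0.005,-0.002,0,0,0,0,0,-0.005,-0.002,0,0,0,0,0,-0.006,-0.002,0,0,0,0,0,-0.006,-0.002,0,0,0,0,0,-0.006,-0.0015,0,0,0,0,0,-0.006,-0.001,0]
}}

```text
time: 13.7
ee_pos: [0.6216, 0.0883, 0.1744]
ee_rot: [0.581, 0.814, 0.0, 0.0]
ft_force: [1.0, 0.4, 1.1]
finger_gap: 0.0003
finger_force: 0.3
```

```bash
python3 w.py
python3 - <<'E'
from h import *
for c in("side","top"):
  manip.read_camera(c)
  for n in("cover_press",): print(c,n,[(np.array(d['location']).round(4).tolist(),round(d['conf'],2)) for d in manip.pinpoint(c,n)][:2])
E
```

```text
13.7 carrier frame [ 0.1032 -0.0005  0.1744] tool axes in carrier frame (cols)
 [[ 0.0054  1.      0.0003]
 [ 1.     -0.0054 -0.0001]
 [-0.0001  0.0003 -1.    ]] 
F [1.0344 0.0134 1.1483] [-0.051   0.3377  1.4983 -0.      1.3053 -0.3824]
side cover_press [([0.6125, 0.0884, 0.1699], 0.6)]
top cover_press [([0.6097, 0.0821, 0.1716], 0.72)]
```

Emit:
{"api": "move_arm", "payload": {
  "moves": [0,0,0,0,-0.0063,-0.0003,0,0,0,0,0,-0.0063,-0.0003,0,0,0,0,0,-0.0063,-0.0003,0,0,0,0,0,-0.0063,-0.0003,0,0,0,0,0,-0.0063,0.0008,0,0,0,0,0,-0.0063,0.0008,0,0,0,0,0,-0.0063,0.0008,0,0,0,0,0,-0.0063,0.0008,0,0,0,0,0,-0.006,0.0018,0,0,0,0,0,-0.006,0.0018,0]
}}

```text
time: 14.73
ee_pos: [0.5626, 0.0681, 0.1685]
ee_rot: [0.581, 0.814, 0.0, 0.0]
ft_force: [-1.1, 0.5, 1.7]
finger_gap: 0.0003
finger_force: 0.5
```

```bash
python3 w.py
python3 - <<'E'
from h import *
for c in("side","top"):
  im=manip.read_camera(c)
  for n in("cover_press",): print(c,n,[(np.array(d['location']).round(4).tolist(),round(d['conf'],2)) for d in manip.pinpoint(c,n)][:2])
E
```

```text
14.7333 carrier frame [ 0.0408 -0.0002  0.1685] tool axes in carrier frame (cols)
 [[ 0.0054  1.      0.0002]
 [ 1.     -0.0054 -0.0001]
 [-0.0001  0.0002 -1.    ]] 
F [-0.8459  0.8134  1.6661] [-0.0928  0.1919  1.6867 -0.      1.2627 -0.4243]
side cover_press [([0.5551, 0.0673, 0.1684], 0.56)]
top cover_press [([0.5504, 0.0636, 0.1736], 0.64)]
```

Emit:
{"api": "move_arm", "payload": {
  "moves": [0,0,0,0,-0.006,0.0022,0,0,0,0,0,-0.006,0.0022,0,0,0,0,0,-0.0055,0.0031,0,0,0,0,0,-0.0055,0.0031,0,0,0,0,0,-0.0055,0.0031,0,0,0,0,0,-0.0055,0.0031,0,0,0,0,0,-0.0055,0.004,0,0,0,0,0,-0.0055,0.004,0,0,0,0,0,-0.0055,0.004,0,0,0,0,0,-0.0055,0.004,0]
}}

```text
time: 15.77
ee_pos: [0.5096, 0.0499, 0.1352]
ee_rot: [0.581, 0.814, 0.0, -0.0]
ft_force: [0.5, 1.4, 1.8]
finger_gap: 0.0001
finger_force: 0.3
```

```bash
python3 w.py
python3 - <<'E'
from h import *
for c in("side","top"):
  im=manip.read_camera(c)
  for n in("cover_press",): print(c,n,[(np.array(d['location']).round(4).tolist(),round(d['conf'],2)) for d in manip.pinpoint(c,n)][:2])
  if c=="side": a=im[60:190,170:300]
cv2.imwrite("pics/k.png",cv2.resize(a,None,fx=4,fy=4,interpolation=cv2.INTER_CUBIC))
E
```

```text
15.7667 carrier frame [-0.0152  0.0003  0.1352] tool axes in carrier frame (cols)
 [[ 0.0055  1.      0.    ]
 [ 1.     -0.0055  0.0002]
 [ 0.0002  0.     -1.    ]] 
F [0.9729 1.1485 1.8099] [-0.1389  0.0931  1.8677  0.0002  1.1809 -0.4703]
side cover_press [([0.5009, 0.0469, 0.1355], 0.72)]
top cover_press [([0.4982, 0.0442, 0.1381], 0.77), ([0.5266, 0.0558, -0.0028], 0.75)]
```

View pics/k.png

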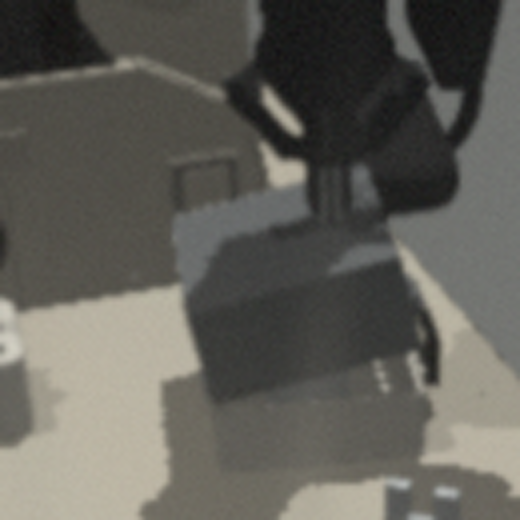

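The crop shows the fingertips on the cover's top near the front edge at ~(335,215), with the cover about 0.2 rad open and the catch ahead. I'll move onto the ribs and press.

Emit:
{"api": "move_arm", "payload": {
  "moves": [0,0,0,0,-0.0057,0.0018,0,0,0,0,0,-0.0057,0.0018,0,0,0,0,0,-0.0057,0.0018,0,0,0,0,0,-0.0057,0.0018,0,0,0,0,0,-0.002,0.002,0,0,0,0,0,0,0.002,0,0,0,0,0,0,0.001,0]
}}

```text
time: 16.55
ee_pos: [0.4861, 0.0416, 0.1243]
ee_rot: [0.581, 0.814, -0.001, -0.0]
ft_force: [-6.2, -1.4, 12.0]
finger_gap: 0.0001
finger_force: 5.2
```

```bash
python3 w.py
```

```text
16.55 carrier frame [-0.0401  0.0002  0.1243] tool axes in carrier frame (cols)
 [[ 0.0053  1.     -0.0018]
 [ 1.     -0.0053 -0.0001]
 [-0.0001 -0.0018 -1.    ]] 
F [-6.285   0.7284 11.9782] [-0.1623  0.0468  1.9405 -0.0011  1.1558 -0.4935]
```

Emit:
{"api": "move_arm", "payload": {
  "moves": [0,0,0,0,0,0.0015,0,0,0,0,0,0,0.0015,0,0,0,0,0,0,0.0015,0,0,0,0,0,0,0.0015,0]
}}

```text
time: 16.88
ee_pos: [0.4867, 0.0419, 0.1173]
ee_rot: [0.581, 0.814, 0.0, 0.0]
ft_force: [0.1, 0.3, -0.4]
finger_gap: -0.0005
finger_force: 0.0
```

```bash
python3 w.py
```

```text
16.8833 carrier frame [-0.0395  0.0003  0.1173] tool axes in carrier frame (cols)
 [[ 0.0056  1.      0.0001]
 [ 1.     -0.0056  0.    ]
 [ 0.      0.0001 -1.    ]] 
F [ 0.2249  0.246  -0.3658] [-0.1621  0.0569  1.9453  0.0001  1.1393 -0.4934]
```

Emit:
{"api": "move_arm", "payload": {
  "moves": [0,0,0,0,0,0.001,0,0,0,0,0,0,0.001,0,0,0,0,0,0,0.001,0,0,0,0,0,0,0.0005,0,0,0,0,0,0,0,0]
}}

```text
time: 17.3
ee_pos: [0.4866, 0.0419, 0.1149]
ee_rot: [0.581, 0.814, -0.0, -0.0]
ft_force: [-4.7, 0.5, 9.0]
finger_gap: -0.0001
finger_force: 4.5
```

Firm contact at z = 0.115, the shut height. I'll rise straight up and check that it holds.

Emit:
{"api": "move_arm", "payload": {
  "moves": [0,0,0,0,0,0.001,0,0,0,0,0,0,0,0,0,0,0,0,0,-0.005,0,0,0,0,0,0,-0.015,0,0,0,0,0,0,-0.02,0,0,0,0,0,0,-0.025,0,0,0,0,0,0,-0.025,0,0,0,0,0,0,-0.025,0,0,0,0,0,0,-0.02,0,0,0,0,0,0,0,0]
}}

```text
time: 18.13
ee_pos: [0.4893, 0.0416, 0.2529]
ee_rot: [0.581, 0.814, 0.002, 0.004]
ft_force: [1.3, 0.3, 0.6]
finger_gap: -0.0002
finger_force: 0.0
```

```bash
python3 w.py
python3 - <<'E'
from h import *
for c in("side","top"):
  im=manip.read_camera(c)
  for n in("cover_press","blue_bottle","beaker"): print(c,n,[(np.array(d['location']).round(4).tolist(),round(d['conf'],2)) for d in manip.pinpoint(c,n)][:2])
  if c=="side": a=im[60:190,170:300]
cv2.imwrite("pics/l.png",cv2.resize(a,None,fx=4,fy=4,interpolation=cv2.INTER_CUBIC))
E
```

```text
18.1333 carrier frame [-0.0371 -0.0009  0.2529] tool axes in carrier frame (cols)
 [[ 0.0053  1.      0.0078]
 [ 1.     -0.0053 -0.0041]
 [-0.0041  0.0078 -1.    ]] 
F [ 1.3423 -0.1649  0.628 ] [-0.1619 -0.0852  1.8046  0.0001  1.4134 -0.4934]
side cover_press [([0.5213, 0.0558, 0.0018], 0.63)]
side blue_bottle [([0.3331, 0.2055, -0.0005], 0.76)]
side beaker [([0.5462, 0.5377, -0.0045], 0.6)]
top cover_press [([0.4841, 0.039, 0.1148], 0.59)]
top blue_bottle [([0.3283, 0.2028, 0.0027], 0.57)]
top beaker [([0.5467, 0.5379, 0.0006], 0.64)]
```

View pics/l.png

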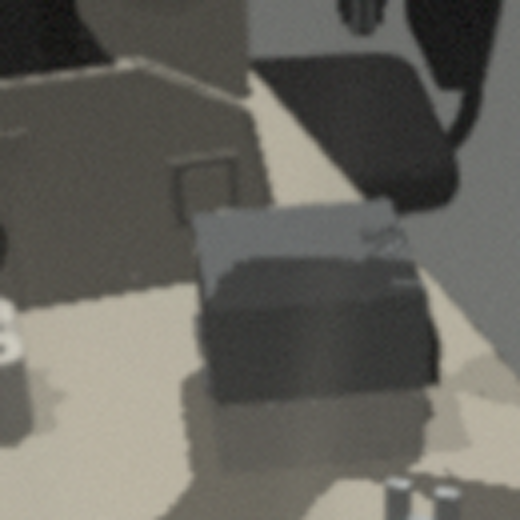

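The crop shows the cover shut flush on the tray, with its lower edge running (205,400)–(435,385). The press point measures z = 0.115, the gripper is clear, and both bystanders have not moved. I'll hand in.

```bash
python3 -c "
from plant import manip
print(manip.sign_off())"
```

```text
the job is handed in; nothing more can be done
None
```

The bucket stands in the carrier's ring with the cover snapped shut over it, the blue bottle and beaker are where they were, and the job was handed in at about 18 s; no verdict came back.

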